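# Take the instrument head apart into its parts trays

## Robot

A 6-joint arm with a two-finger parallel gripper is mounted at the origin on the work surface. World frame = base frame: x ahead of the robot, y to its left, z up, the work surface at z = 0. Lengths are in m, angles in degrees, forces in N, time in s.
With the tool pointing down it reaches from about 0.4 to 0.825 m from the base axis. Payload 7 kg.
Tool frame: the origin (TCP) lies at the very end of the fingers, on their centre line; the grasp point (between the pads) lies 19 mm behind it; z points along the fingers, y is the line along which they close (so a half turn about z gives the same grasp; the last joint's range is limited). The gripper opens to 85 mm and grips with 20 to 120 N. Pads are 22 mm wide; open, the fingers measure 114 mm over their backs; the gripper's body (76 mm by 85 mm) begins 54 mm behind the grasp point. The pads swing forward as they close: fully open they stand 13 mm farther back than shut.
Start: joints at [-60.155, 20.546, 0.682, 0, -70.136, -16.507], TCP at [0.156, -0.657, 0.231] pointing down, gripper open.
Joint ranges: [-176.03, 176.03], [-82.01, 121.73], [-58.28, 71.71], [-173.87, 95.51], [-174.79, -0.11], [-173.66, 173.66]. Speed limits (degrees/s): [136.94, 136.94, 172.46, 180, 180, 180].

## Interface

Orientations are given as [roll, pitch, yaw] about the fixed x, y, z axes, in that order (R = Rz(yaw) Ry(pitch) Rx(roll)).
In Python, from cell import bot, imaging gives the robot as it stands.
- The arm moves only by the tool arm_command, never from a script. Its arguments are lists of equal length, an entry for each row: "linear": the shift along the tool's x, y, z in mm, a list of three; "twist": the turn, a rotation vector about the tool's x, y, z in degrees, a list of three; "hand": the finger opening in mm, from 0 to 85.4. In form: {"linear": [[dx, dy, dz], ...], "twist": [[wx, wy, wz], ...], "hand": [hand, ...]}. A call has 1 to 20 rows; each row shifts and turns the commanded pose from where the row before left it, along the tool's axes as they then stand; what a row does not reach is not made up. A row lasts 1/8 s, in which the tool goes at most 62.5 mm and 10.7 degrees, less where a joint would pass 70% of its speed; a pose out of reach is approached as far as the arm can. A call is refused whole if a number of a shift passes 62.5 or a number of a turn 10.7, either way. A call with a gripper value outside its range is refused whole. The fingers move at their own pace and stop on an object; "newtons" is the grip in N (left out, the last holds). Time passes only in rows, so rows that do not move let the fingers close. It gives the time, the measured TCP pose, the force, the opening and the grip force at its end, in the units of the state.
- bot.read_state(): the state, without advancing time (a new reading comes with each control period).
- imaging.camera(name): name is "side" or "top" or "wrist"; returns (picture, depth): 384x512x3 uint8, red, green, blue; 384x512 float32, m along the optical axis (not along the pixel's ray), 0 where there is no reading.
- imaging.camera_model(name): a dict with "fovy" (degrees; the focal length in pixels is half the picture's height over the tangent of half this angle, whatever the lens; pixels are square), "cx", "cy" (the principal point, pixels), "distortion" ([k1, k2, p1, p2, k3] as OpenCV has them; the pictures are not rectified), "eye" and "rotation" of the camera in the world. Camera axes: x right, y down, z forward; pixel columns grow to the right and rows downward; lengths in m; the calibration is good to about 2 mm. A picture is of the moment at which its call begins: read the wrist's pose just before it. camera_model takes no time and is no camera call; for the wrist camera it gives the pose at the moment of the call.
- bot.close_job(): hands the job in; it is judged then, once.
The state is a dict: "time_s": time; "joint_positions": joint angles; "joint_vel": joint speeds; "joint_torque": joint torques, N m; "eef_pos": TCP position; "orientation": TCP orientation; "ft_force": force on the tool from outside, world axes, zero at the start; "moment": the same for the moment, N m; "width": finger opening in m; "gripper_force": force on a finger pad.
Only numpy, scipy, OpenCV 4.12 (cv2) and the standard library are available. Lean on these libraries where they do the work, as an engineer would, in place of code of your own. Each camera call takes 0.05 s, during which the arm holds its last target. There are 200 camera calls.

## Task

The instrument head has been unscrewed: take its four stacked modules off one at a time from the top down, and set each gently (not dropped), upright and flat, down inside the parts tray whose recess matches it in outline and floor colour: blue lens cell, then black motor, then brass gear housing, then the long aluminium slide. Leave the dark round foot bare, and do not shift the mug or the screwdriver.

Things in the scene. Friction and masses are not known exactly. Their poses are not given: they have to be found in the camera images.
- lens: blue lens cell, an upright cylinder 34 mm in diameter and 34 mm high with a greenish glass on its top, about 0.08 kg; the topmost module, loose on the motor. Origin at the centre of its underside, z up.
- motor: black square motor, 50 x 50 mm and 40 mm high, flat top with a small screw in each corner, about 0.28 kg; second from the top, loose on the gear housing. Origin at the centre of its underside, z up, x and y along its sides.
- gearbox: brass gear housing, a block 54 mm (own x) by 96 mm (own y), 32 mm high, about 0.4 kg; third from the top, loose on the slide. Origin at the centre of its underside, z up.
- slide: long aluminium slide, a block 60 mm (own x) by 136 mm (own y), 32 mm high, with two dark lines along its top, about 0.45 kg; the lowest module, loose on a fixed dark steel round foot (140 mm in diameter, 12 mm high) that stays where it is. Origin at the centre of its underside, z up. The modules' long sides run roughly parallel in the stack; nothing is screwed together.
- lens_tray: fixed white-rimmed parts tray for the lens cell: round recess, 54 mm in diameter, floor blue; outside 62 mm in diameter, 9 mm high. Origin at the centre of its underside; recess floor at z = 4 mm, rim top at z = 9 mm (recess 5 mm deep, rim 4 mm thick), 10 mm of play all round the part.
- motor_tray: fixed white-rimmed parts tray for the motor: square recess, 70 x 70 mm along own x and y, floor black; outside 78 x 78 mm, 9 mm high. Origin at the centre of its underside; recess floor at z = 4 mm, rim top at z = 9 mm (recess 5 mm deep, rim 4 mm thick), 10 mm of play all round the part.
- gearbox_tray: fixed white-rimmed parts tray for the gear housing: oblong recess, 74 mm (own x) by 116 mm (own y), floor yellow; outside 82 x 124 mm, 9 mm high. Origin at the centre of its underside; recess floor at z = 4 mm, rim top at z = 9 mm (recess 5 mm deep, rim 4 mm thick), 10 mm of play all round the part.
- slide_tray: fixed white-rimmed parts tray for the slide: long oblong recess, 80 mm (own x) by 156 mm (own y), floor grey; outside 88 x 164 mm, 9 mm high. Origin at the centre of its underside; recess floor at z = 4 mm, rim top at z = 9 mm (recess 5 mm deep, rim 4 mm thick), 10 mm of play all round the part.
- mug: white mug, 76 mm across and 90 mm high, on the table to the robot's left; a bystander. Origin at the centre of its underside.
- screwdriver: screwdriver about 170 mm long, lying on the table to the robot's right; a bystander. Origin under its middle.
There are look-alikes about, which are no part of the job. Of the things like the slide_tray, leave any that is purple, red or turquoise; of the rest the larger one is meant.

How it is judged:
By the outcome, as a careful person would: the job done as asked, in the order asked, and still so for the second after the job is handed in, with the robot touching nothing.
It also fails if it takes over 112 s, if anything falls off the work surface, if the arm or the gripper's body presses on something with over 40 N, if the wrist force passes 120 N, or if a joint passes its speed limit or range.

## Working session

There is one attempt and no reset: what is moved stays moved. The work goes in short steps, Python scripts to look and compute and a tool call to move; the robot and the scene stay as the last step left them, time stands still between calls to the robot, and variables do not carry over. Pictures are saved under pics/ and viewed, at most 14 in all, crops included, and the job is handed in when it is done.

Besides the shell and the picture viewer there is one more tool, called after "Call:" as name(argument=value, ...) on one line, values as JSON. arm_command: Moves the arm, as the interface text tells. Its arguments: {"type":"object","properties":{"linear":{"type":"array"},"twist":{"type":"array"},"hand":{"type":"array"},"newtons":{"type":"number"}},"required":["linear","twist","hand"]}

```bash
ls; mkdir -p pics; cat > h.py <<'E'
import numpy as np, cv2
from cell import bot, imaging
def model(n):
    m=imaging.camera_model(n); f=192/np.tan(np.radians(m["fovy"]/2))
    K=np.array([[f,0,m["cx"]],[0,f,m["cy"]],[0,0,1]]); return m,K
def plane(n,px,z,mk=None):
    m,K=mk or model(n); px=np.array(px,float).reshape(-1,1,2)
    u=cv2.undistortPoints(px,K,np.array(m["distortion"],float))[:,0]
    d=np.c_[u,np.ones(len(u))]@np.array(m["rotation"]).T; e=np.array(m["eye"])
    return e+d*((z-e[2])/d[:,2])[:,None]
def cloud(n,dep,mk=None):
    m,K=mk or model(n); v,u=np.mgrid[:384,:512]
    p=np.c_[u.ravel(),v.ravel()].astype(float).reshape(-1,1,2)
    w=cv2.undistortPoints(p,K,np.array(m["distortion"],float))[:,0]
    c=np.c_[w,np.ones(len(w))]*dep.reshape(-1,1)
    return (c@np.array(m["rotation"]).T+np.array(m["eye"])).reshape(384,512,3)
E
python3 - <<'E'
from h import *
for n in ("top","side"):
    m,K=model(n); im,d=imaging.camera(n); cv2.imwrite(f"pics/{n}0.png",cv2.resize(im[:,:,::-1],(768,576))); np.savez(f"{n}0",im=im,d=d)
    print(n,{k:np.round(v,3) for k,v in m.items()},(d==0).mean())
print(bot.read_state())
E
```

```text
pics
top {'fovy': np.float64(47.051), 'cx': np.float64(253.146), 'cy': np.float64(194.154), 'distortion': array([-0.164,  0.   ,  0.   ,  0.   ,  0.   ]), 'eye': array([ 0.329, -0.1  ,  1.752]), 'rotation': array([-174.143,    0.369,  -89.914])} 0.003997802734375
side {'fovy': np.float64(52.477), 'cx': np.float64(255.296), 'cy': np.float64(189.724), 'distortion': array([0.043, 0.   , 0.   , 0.   , 0.   ]), 'eye': array([-0.139,  0.504,  0.872]), 'rotation': array([-131.773,    0.355, -134.552])} 0.00408935546875
{'time_s': 0.1, 'joint_positions': array([-6.01554565e+01,  2.05891110e+01,  6.39313287e-01, -1.77349771e-02,
       -7.01351459e+01, -1.65059461e+01]), 'joint_vel': array([ 0.00995442, -0.04818918,  0.12755311,  0.05398416,  0.01734867,
       -0.04155109]), 'joint_torque': array([-2.96957012e-03, -5.84763050e+01,  2.94110924e+01,  6.95465103e+00,
       -3.16273676e-03, -3.45222411e-06]), 'eef_pos': array([ 0.15559384, -0.65638731,  0.23043948]), 'orientation': array([ 1.79913820e+02, -8.15025424e-03, -1.66667435e+02]), 'ft_force': array([ 0.20534722, -0.21869952, -0.31440587]), 'moment': array([ 0.03708164,  0.01553743, -0.03133505]), 'gripper_force': 0.0, 'width': 0.08517079708731098}
```

```bash
sed -i 's/^from cell/from scipy.spatial.transform import Rotation as Ro\nfrom cell/; s/    m=imaging.camera_model(n); f=/    m=dict(imaging.camera_model(n)); m["rotation"]=Ro.from_euler("xyz",m["rotation"],degrees=True).as_matrix(); f=/' h.py
python3 - <<'E'
from h import *
for n in ("top","side"):
    a=np.load(f"{n}0.npz"); p=cloud(n,a["d"]); print(n,np.round(p[[50,192,192,300],[256,256,400,100]],3))
E
```

```text
top [[ 1.463 -0.099 -0.764]
 [ 0.517 -0.1    0.   ]
 [ 0.518 -0.687 -0.005]
 [ 0.08   0.525  0.007]]
side [[ 1.963e+00 -1.562e+00 -3.270e-01]
 [ 5.500e-01 -1.700e-01  1.000e-03]
 [ 1.910e-01 -4.420e-01  5.700e-02]
 [ 5.390e-01  3.970e-01  1.000e-03]]
```

View pics/top0.png

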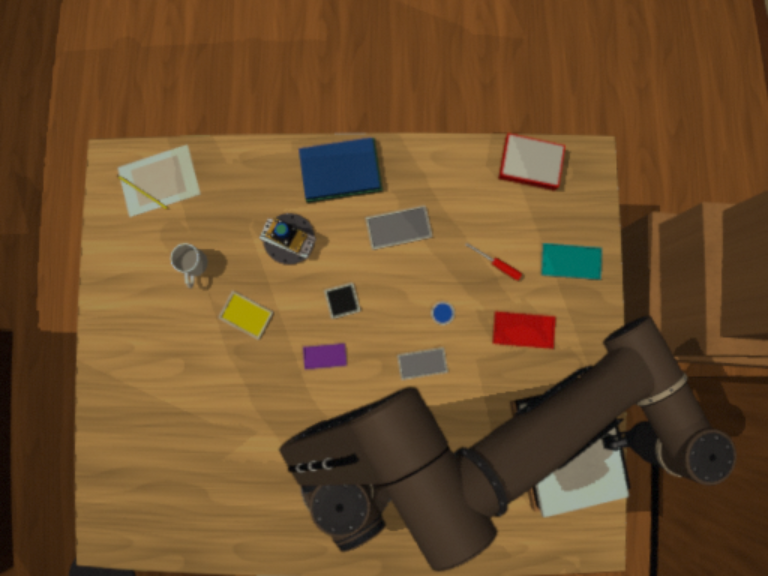

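View pics/side0.png

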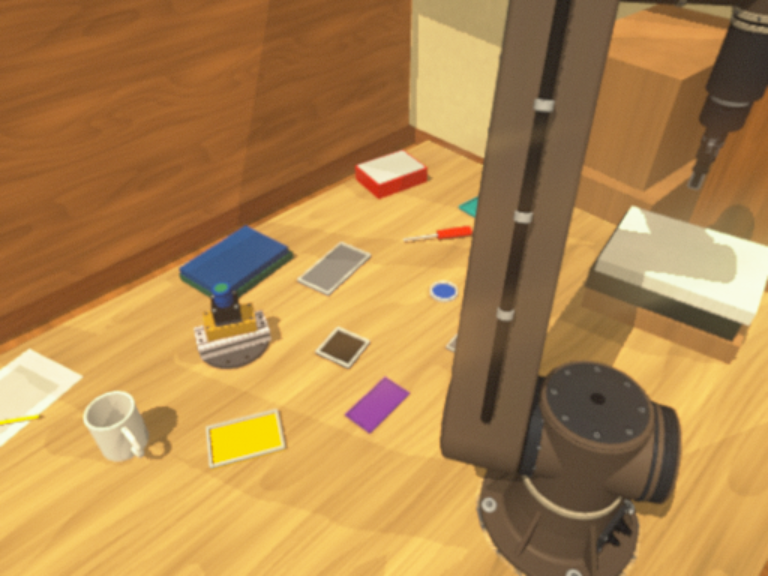

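The top view shows the stack at (288,238), yellow tray (246,315), black tray (343,300), blue tray (442,313), the larger grey tray (398,228) and a smaller grey one (422,362). The mug is at (188,260) and the screwdriver at (495,262). The side view agrees.

```bash
python3 - <<'E'
from h import *
a=np.load("top0.npz"); im,d=a["im"],a["d"]; mk=model("top"); P=cloud("top",d,mk)
hsv=cv2.cvtColor(im,cv2.COLOR_RGB2HSV); H,S,V=cv2.split(hsv)
def near(c,r):
    v,u=np.mgrid[:384,:512]; return np.hypot(u-c[0]/1.5,v-c[1]/1.5)<r
M={"yellow":(near((246,315),30)&(H>22)&(H<34)&(S>200),.004),"black":(near((343,300),22)&(V<70),.004),
"blue":(near((442,313),16)&(H>95)&(H<130)&(S>130),.004),"grey":(near((398,228),36)&(S<60),.006),"grey2":(near((422,362),30)&(S<60),.006),
"lens":(near((283,230),12)&(H>70)&(H<130)&(S>90),.16)}
for k,(m,z) in M.items():
    c=max(cv2.findContours(m.astype(np.uint8),0,1)[0],key=cv2.contourArea)
    w=plane("top",c[:,0],z,mk)[:,:2]; r=cv2.minAreaRect((w*1000).astype(np.float32)); print(k,np.round(r[0],1),np.round(r[1],1),round(r[2],1))
# stack by depth
m=near((288,238),45)
for lo,hi in ((.008,.025),(.035,.055),(.067,.09),(.105,.13),(.138,.165)):
    q=P[m&(P[...,2]>lo)&(P[...,2]<hi)]; 
    if len(q)>3:
        r=cv2.minAreaRect((q[:,:2]*1000).astype(np.float32)); print(lo,hi,len(q),np.median(q[:,2]).round(4),np.round(r[0],1),np.round(r[1],1),round(r[2],1))
print(np.linalg.norm(plane("top",[[188/1.5,260/1.5]],.09,mk)), plane("top",[[188/1.5,260/1.5],[495/1.5,262/1.5]],.02,mk))
E
```

```text
yellow [445.4 271.1] [108.1  67. ] 62.3
black [484.3  13.1] [65.  65.6] 15.4
blue [ 451.8 -253.8] [44.9 42.4] 44.8
grey [ 681.2 -138.8] [ 85.9 161.5] 11.6
grey2 [ 319.  -199.8] [ 62.1 119.4] 9.4
lens [644.2 151. ] [38.  37.2] 1.1
0.008 0.025 463 0.0118 [655.1 171.1] [340.4 349.8] 84.9
0.035 0.055 328 0.0409 [715.8 127.9] [138.8 211.7] 67.2
0.067 0.09 163 0.075 [647.7 155.2] [98.3 54.6] 62.9
0.105 0.13 108 0.1155 [648.2 156.6] [52.3 50.3] 62.8
0.138 0.165 67 0.1472 [646.9 156.9] [30.3 32.4] 1.9
0.7133274344787671 [[ 0.59025689  0.42714194  0.02      ]
 [ 0.58454216 -0.39442483  0.02      ]]
```

Call:
arm_command(linear=[[-15,15,0],[-30,31,0],[-36,36.5,0],[-36,36.5,0],[-36,36.5,0],[-36,36.5,0],[-36,36.5,0],[-36,36.5,0],[-36,36.5,0],[-36,36.5,0],[-36,36.5,0],[-36,36.5,0],[-36,36.5,0],[-36,36.5,0],[-36,36.5,0],[-36,36.5,0],[-36,36.5,0],[-36,36.5,0],[-30,31,0],[-15,16,0]], twist=[[0,0,0],[0,0,0],[0,0,0],[0,0,0],[0,0,0],[0,0,0],[0,0,0],[0,0,0],[0,0,0],[0,0,0],[0,0,0],[0,0,0],[0,0,0],[0,0,0],[0,0,0],[0,0,0],[0,0,0],[0,0,0],[0,0,0],[0,0,0]], hand=[85,85,85,85,85,85,85,85,85,85,85,85,85,85,85,85,85,85,85,85])

```text
time_s: 2.6
eef_pos: [0.6475, 0.1579, 0.2306]
orientation: [-180.0, -0.1, -166.6]
ft_force: [-0.4, -0.0, -0.9]
width: 0.0856
gripper_force: 0.0
```

Call:
arm_command(linear=[[0,0,0],[0,0,-5],[0,0,-5],[0,0,-5],[0,0,-5],[0,0,0],[0,0,0]], twist=[[0,0,-7],[0,0,-10],[0,0,-10],[0,0,-10],[0,0,-9],[0,0,-3.6],[0,0,0]], hand=[85,85,85,85,85,85,85])

```text
time_s: 3.48
eef_pos: [0.6469, 0.1555, 0.2514]
orientation: [180.0, 0.0, -117.1]
ft_force: [0.1, 0.2, -0.5]
width: 0.0853
gripper_force: 0.0
```

```bash
cat >> h.py <<'E'
def goal(x,y,z,yaw):
    s=bot.read_state(); p=np.array(s["eef_pos"])*1e3; R=Ro.from_euler("xyz",s["orientation"],degrees=True); T=Ro.from_euler("xyz",[180,0,yaw],degrees=True)
    print("from",p.round(1),np.round(s["orientation"],2),"shift",(R.inv().apply(np.array([x,y,z])-p)).round(1),"twist",np.degrees((R.inv()*T).as_rotvec()).round(2),"t",round(s["time_s"],1))
E
python3 - <<'E'
from h import *
goal(647,156,124,-117.1)
mk=model("wrist"); im,d=imaging.camera("wrist"); cv2.imwrite("pics/w1.png",im[:,:,::-1]); np.savez("w1",im=im,d=d)
P=cloud("wrist",d,mk); print(mk[0]["eye"],mk[0]["rotation"].round(2))
for lo,hi in ((.005,.02),(.035,.055),(.067,.09),(.105,.13),(.138,.165)):
    m=(P[...,2]>lo)&(P[...,2]<hi)&(np.hypot(P[...,0]-.648,P[...,1]-.156)<.1)&(d>0); q=P[m]
    if len(q)>3:
        r=cv2.minAreaRect((q[:,:2]*1000).astype(np.float32)); print(lo,len(q),np.median(q[:,2]).round(4),np.round(r[0],1),np.round(r[1],1),round(r[2],1))
E
```

```text
from [646.9 155.5 251.4] [ 179.99    0.   -117.1 ] shift [-5.000e-01  1.000e-01  1.274e+02] twist [0.01 0.   0.  ] t 3.5
[0.60928427 0.08249483 0.39386763] [[-0.89  0.43  0.15]
 [ 0.46  0.84  0.29]
 [-0.    0.32 -0.95]]
0.005 3452 0.0119 [648.7 152.3] [127.  138.6] 65.2
0.035 1356 0.0439 [647.8 158.1] [135.4  60.3] 67.3
0.067 1446 0.076 [648.8 156.1] [94.8 54.1] 63.1
0.105 1394 0.1157 [649.  157.3] [50.1 49.9] 61.2
0.138 1217 0.1499 [648.9 156.6] [33.6 33.3] 5.0
```

View pics/w1.png

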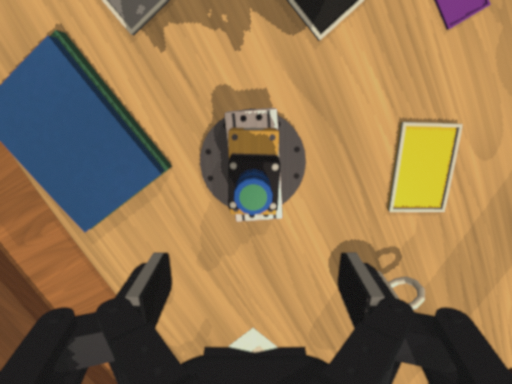

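The wrist view shows the stack centred near (255,165). The lens top is at (253,195), and the yellow tray at (425,167) shows well. Layer heights come out at 150, 116, 76, 44 and 12 mm, as they should.

Call:
arm_command(linear=[[-2,-1.3,10],[0,0,25],[0,0,30],[0,0,30],[0,0,20],[0,0,11],[0,0,0],[0,0,0],[0,0,0],[0,0,0],[0,0,0],[0,0,0],[0,0,0]], twist=[[0,0,0],[0,0,0],[0,0,0],[0,0,0],[0,0,0],[0,0,0],[0,0,0],[0,0,0],[0,0,0],[0,0,0],[0,0,0],[0,0,0],[0,0,0]], hand=[85,85,85,85,85,85,85,60,45,38,32,30,30], newtons=30)

```text
time_s: 5.15
eef_pos: [0.6498, 0.1569, 0.126]
orientation: [-180.0, 0.0, -117.0]
ft_force: [-2.2, 0.4, 5.9]
width: 0.0329
gripper_force: 30.1
```

Call:
arm_command(linear=[[0,0,0],[0,0,-3],[0,0,-10],[0,0,-20],[0,0,-20],[0,0,-10],[0,0,0]], twist=[[0,0,0],[0,0,0],[0,0,0],[0,0,0],[0,0,0],[0,0,0],[0,0,0]], hand=[30,30,30,30,30,30,30])

```text
time_s: 6.02
eef_pos: [0.6499, 0.1569, 0.189]
orientation: [-180.0, 0.1, -117.1]
ft_force: [-0.2, 0.0, -0.3]
width: 0.0333
gripper_force: 29.9
```

```bash
python3 - <<'E'
from h import *
goal(451.8,-253.8,60,-117.1)
E
```

```text
from [649.9 156.9 189. ] [-1.7996e+02  7.0000e-02 -1.1707e+02] shift [456.1 -10.4 128.5] twist [-0.04  0.07  0.03] t 6.0
```

Call:
arm_command(linear=[[10,0,0],[20,0,0],[30,-1,0],[35,-1,0],[35,-1,0],[35,-1,0],[35,-1,0],[35,-1,0],[35,-1,0],[35,-1,0],[35,-1,0],[35,-1,0],[30,-1,0],[28,0,0],[18,0,0],[5,0,0],[0,0,0]], twist=[[0,0,0],[0,0,0],[0,0,0],[0,0,0],[0,0,0],[0,0,0],[0,0,0],[0,0,0],[0,0,0],[0,0,0],[0,0,0],[0,0,0],[0,0,0],[0,0,0],[0,0,0],[0,0,0],[0,0,0]], hand=[30,30,30,30,30,30,30,30,30,30,30,30,30,30,30,30,30])

```text
time_s: 8.15
eef_pos: [0.4517, -0.2544, 0.1882]
orientation: [180.0, 0.0, -117.1]
ft_force: [0.9, -0.0, -0.6]
width: 0.033
gripper_force: 29.9
```

```bash
cat >> h.py <<'E'
def tray(kind,x,y,r,save=None,cam="wrist"):
    mk=model(cam); im,d=imaging.camera(cam)
    if save: cv2.imwrite(save,im[:,:,::-1])
    H,S,V=cv2.split(cv2.cvtColor(im,cv2.COLOR_RGB2HSV)); v,u=np.mgrid[:384,:512]
    G=plane(cam,np.c_[u.ravel(),v.ravel()],.004,mk).reshape(384,512,3)
    m={"yellow":(H>22)&(H<34)&(S>200),"black":V<70,"blue":(H>95)&(H<130)&(S>130),"grey":S<60}[kind]&(np.hypot(G[...,0]*1e3-x,G[...,1]*1e3-y)<r)
    c=max(cv2.findContours(m.astype(np.uint8),0,1)[0],key=cv2.contourArea)
    q=cv2.minAreaRect((plane(cam,c[:,0],.009 if kind=="grey" else .004,mk)[:,:2]*1e3).astype(np.float32)); print(kind,np.round(q[0],1),np.round(q[1],1),round(q[2],1)); return q
E
python3 - <<'E'
from h import *
q=tray("blue",451.8,-253.8,45,"pics/w2.png"); goal(*q[0],15.5,-117.1)
E
```

```text
blue [ 451.2 -253. ] [48.7 48.8] 87.7
from [ 452.  -254.1  188.3] [-1.8000e+02  1.0000e-02 -1.1707e+02] shift [ -0.6   1.3 172.8] twist [-0.    0.01  0.03] t 8.2
```

View pics/w2.png

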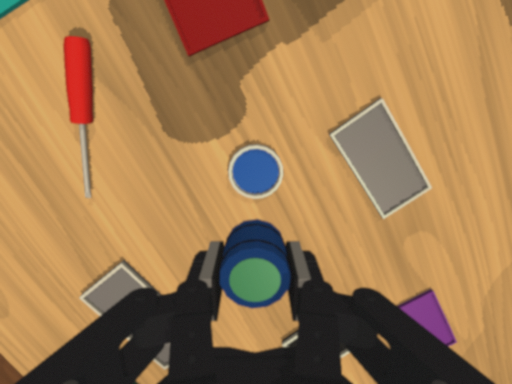

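The lens is held upright at (255,265). The blue tray is at (255,171), within 1.5 mm of the estimate.

Call:
arm_command(linear=[[-0.6,1.3,10],[0,0,25],[0,0,30],[0,0,30],[0,0,30],[0,0,22],[0,0,13],[0,0,7],[0,0,3],[0,0,1],[0,0,1],[0,0,0.5],[0,0,0]], twist=[[0,0,0],[0,0,0],[0,0,0],[0,0,0],[0,0,0],[0,0,0],[0,0,0],[0,0,0],[0,0,0],[0,0,0],[0,0,0],[0,0,0],[0,0,0]], hand=[30,30,30,30,30,30,30,30,30,30,30,30,30])

```text
time_s: 9.82
eef_pos: [0.4511, -0.2532, 0.016]
orientation: [-180.0, 0.0, -117.1]
ft_force: [0.0, -0.2, -0.5]
width: 0.0329
gripper_force: 30.0
```

Call:
arm_command(linear=[[0,0,0.7],[0,0,0.7],[0,0,0.4],[0,0,0],[0,0,0]], twist=[[0,0,0],[0,0,0],[0,0,0],[0,0,0],[0,0,0]], hand=[30,30,30,30,30])

```text
time_s: 10.45
eef_pos: [0.451, -0.2532, 0.014]
orientation: [180.0, -0.0, -117.1]
ft_force: [-0.1, 0.9, -0.1]
width: 0.033
gripper_force: 30.0
```

Call:
arm_command(linear=[[0,0,0.4],[0,0,0.4],[0,0,0.2],[0,0,0]], twist=[[0,0,0],[0,0,0],[0,0,0],[0,0,0]], hand=[30,30,30,30])

```text
time_s: 10.95
eef_pos: [0.451, -0.2532, 0.0139]
orientation: [-180.0, -0.0, -117.0]
ft_force: [-4.0, 3.3, 11.2]
width: 0.033
gripper_force: 31.1
```

Contact. Release and rise, then turn towards the stack.

Call:
arm_command(linear=[[0,0,-0.5],[0,0,-0.3],[0,0,0],[0,0,0],[0,0,-2],[0,0,-8],[0,0,-25],[0,0,-35],[0,0,-40],[0,0,-40],[0,0,-25],[0,0,-10],[0,0,0]], twist=[[0,0,0],[0,0,0],[0,0,0],[0,0,0],[0,0,0],[0,0,0],[0,0,0],[0,0,0],[0,0,0],[0,0,0],[0,0,0],[0,0,0],[0,0,0]], hand=[33,34,37,42,50,55,65,85,85,85,85,85,85])

```text
time_s: 12.58
eef_pos: [0.4511, -0.2531, 0.1991]
orientation: [-180.0, 0.0, -117.1]
ft_force: [-0.5, 0.0, -0.4]
width: 0.085
gripper_force: 0.0
```

```bash
python3 - <<'E'
from h import *
mk=model("wrist"); im,d=imaging.camera("wrist"); P=cloud("wrist",d,mk)
m=(P[...,2]>.025)&(P[...,2]<.05)&(np.hypot(P[...,0]-.451,P[...,1]+.253)<.04)&(d>0);q=P[m];r=cv2.minAreaRect((q[:,:2]*1e3).astype(np.float32));print(len(q),np.percentile(q[:,2],[5,50,95]).round(4),r)
goal(649,157,200,-118.8)
E
```

```text
829 [0.0318 0.0379 0.0391] ((450.87139892578125, -253.73971557617188), (33.47074890136719, 33.21949005126953), 61.72936248779297)
from [ 450.6 -253.   198.2] [ 1.7996e+02  1.0000e-02 -1.1707e+02] shift [-455.3   10.    -1.8] twist [0.04 0.01 1.73] t 12.6
```

Lens top at 38 mm and centred in the tray, so it is placed well. Back to the stack.

Call:
arm_command(linear=[[-15,0,0],[-30,1,0],[-40,1,0],[-40,1,0],[-40,1,0],[-40,1,0],[-40,1,0],[-40,1,0],[-40,1,0],[-40,1,0],[-40,1,0],[-30,1,0],[-15,0,0],[-5,0,0],[0,0,0]], twist=[[0,0,0],[0,0,0],[0,0,0],[0,0,0],[0,0,0],[0,0,0],[0,0,0],[0,0,0],[0,0,0],[0,0,0],[0,0,0],[0,0,0],[0,0,0],[0,0,0],[0,0,0]], hand=[85,85,85,85,85,85,85,85,85,85,85,85,85,85,85])

```text
time_s: 14.5
eef_pos: [0.6479, 0.1567, 0.1983]
orientation: [180.0, -0.0, -117.1]
ft_force: [-0.2, -0.6, 0.6]
width: 0.085
gripper_force: 0.0
```

```bash
cat >> h.py <<'E'
def blocks(cx,cy,levels,r=.09):
    mk=model("wrist"); im,d=imaging.camera("wrist"); P=cloud("wrist",d,mk)
    for z in levels:
        m=(abs(P[...,2]-z)<.007)&(np.hypot(P[...,0]-cx,P[...,1]-cy)<r)&(d>0); q=P[m]
        if len(q)<5: continue
        b=cv2.minAreaRect((q[:,:2]*1e3).astype(np.float32)); print(z,len(q),np.percentile(q[:,2],[5,50,95]).round(4),np.round(b[0],1),np.round(b[1],1),round(b[2],1))
    return im
E
python3 - <<'E'
from h import *
blocks(.649,.157,(.044,.076,.116)); goal(649,157.3,87,-118.8)
E
```

```text
0.044 1646 [0.0426 0.0439 0.0453] [647.8 158.3] [135.9  60.3] 67.3
0.076 1849 [0.0744 0.0759 0.0777] [649. 156.] [94.6 54.2] 62.4
0.116 3672 [0.1145 0.1157 0.1168] [649.  157.6] [50.4 49.7] 61.0
from [647.9 156.4 198.7] [ 1.7998e+02 -2.0000e-02 -1.1709e+02] shift [ -1.3  -0.6 111.7] twist [ 0.02 -0.02  1.71] t 14.6
```

Call:
arm_command(linear=[[-1.5,-0.7,10],[0,0,25],[0,0,30],[0,0,25],[0,0,14],[0,0,7],[0,0,0],[0,0,0],[0,0,0],[0,0,0],[0,0,0],[0,0,0]], twist=[[0,0,1.8],[0,0,0],[0,0,0],[0,0,0],[0,0,0],[0,0,0],[0,0,0],[0,0,0],[0,0,0],[0,0,0],[0,0,0],[0,0,0]], hand=[85,85,85,85,85,85,70,58,52,48,46,46], newtons=50)

```text
time_s: 16.05
eef_pos: [0.65, 0.1584, 0.0889]
orientation: [-179.9, 0.1, -118.8]
ft_force: [-2.5, 0.8, 6.1]
width: 0.0492
gripper_force: 53.2
```

Call:
arm_command(linear=[[0,0,0],[0,0,-2],[0,0,-8],[0,0,-15],[0,0,-15],[0,0,-15],[0,0,-5],[0,0,0]], twist=[[0,0,0],[0,0,0],[0,0,0],[0,0,0],[0,0,0],[0,0,0],[0,0,0],[0,0,0]], hand=[46,46,46,46,46,46,46,46])

```text
time_s: 17.05
eef_pos: [0.6497, 0.1581, 0.1483]
orientation: [-180.0, 0.0, -118.9]
ft_force: [-0.0, -0.0, -3.1]
width: 0.0489
gripper_force: 52.3
```

```bash
python3 - <<'E'
from h import *
goal(484.3,13.1,148,-74.6)
E
```

```text
from [649.7 158.1 148.3] [-1.7998e+02  4.0000e-02 -1.1887e+02] shift [2.069e+02 7.480e+01 1.000e-01] twist [-3.000e-02  3.000e-02 -4.427e+01] t 17.1
```

Call:
arm_command(linear=[[8,3,0],[18,6.5,0],[28,10,0],[33,12,0],[33,12,0],[33,12,0],[28,10,0],[18,6.5,0],[8,3,0],[0,0,0],[0,0,0],[0,0,0],[0,0,0],[0,0,0],[0,0,0],[0,0,0]], twist=[[0,0,0],[0,0,0],[0,0,0],[0,0,0],[0,0,0],[0,0,0],[0,0,0],[0,0,0],[0,0,0],[0,0,-4],[0,0,-9],[0,0,-10],[0,0,-10],[0,0,-8],[0,0,-3.3],[0,0,0]], hand=[46,46,46,46,46,46,46,46,46,46,46,46,46,46,46,46])

```text
time_s: 19.05
eef_pos: [0.4844, 0.0133, 0.1476]
orientation: [180.0, -0.0, -74.6]
ft_force: [1.1, -0.1, -3.6]
width: 0.0492
gripper_force: 52.3
```

```bash
python3 - <<'E'
from h import *
q=tray("black",484.3,13.1,42,"pics/w3.png"); goal(*q[0],18,-74.6)
E
```

```text
black [483.1  18.4] [67.7 72.5] 15.4
from [484.4  13.2 147.7] [-180.     -0.    -74.62] shift [-5.400e+00 -1.000e-01  1.297e+02] twist [-0.   -0.   -0.02] t 19.1
```

View pics/w3.png

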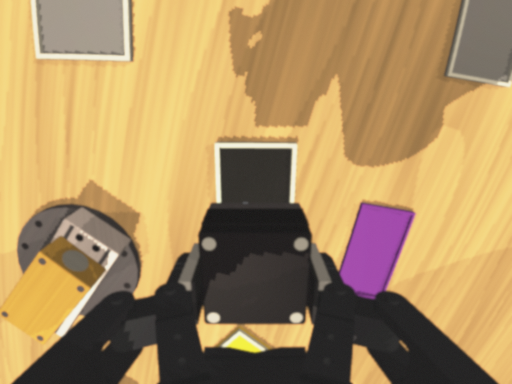

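The motor is held level at (255,265) and hides the near part of the black tray. The tray's far rim corners show at (216,143) and (297,143), so I'll check against those.

```bash
python3 - <<'E'
from h import *
w=plane("wrist",[[216,143],[297,143]],.009)[:,:2]*1e3; e=w[1]-w[0]; L=np.hypot(*e); n=np.array([-e[1],e[0]])/L
mid=w.mean(0); print(w.round(1),L,np.degrees(np.arctan2(e[1],e[0])),mid+39*n,mid-39*n)
E
```

```text
[[530.1 -14.1]
 [456.3 -34.4]] 76.53654369789135 -164.63031257336266 [503.58016404 -61.84807591] [482.90657435  13.3623136 ]
```

Consistent (482.9, 13.4). Lower by about 126 mm to just above contact, moving −1 mm in x.

Call:
arm_command(linear=[[0,-1,8],[0,0,20],[0,0,25],[0,0,25],[0,0,22],[0,0,14],[0,0,8],[0,0,5],[0,0,1.5],[0,0,0.7],[0,0,0.5],[0,0,0]], twist=[[0,0,0],[0,0,0],[0,0,0],[0,0,0],[0,0,0],[0,0,0],[0,0,0],[0,0,0],[0,0,0],[0,0,0],[0,0,0],[0,0,0]], hand=[46,46,46,46,46,46,46,46,46,46,46,46])

```text
time_s: 20.6
eef_pos: [0.4851, 0.0133, 0.0184]
orientation: [-180.0, 0.0, -74.6]
ft_force: [-0.1, 0.5, -2.3]
width: 0.049
gripper_force: 52.3
```

Call:
arm_command(linear=[[0,0,0.5],[0,0,0.5],[0,0,0.3],[0,0,0]], twist=[[0,0,0],[0,0,0],[0,0,0],[0,0,0]], hand=[46,46,46,46])

```text
time_s: 21.1
eef_pos: [0.4849, 0.0132, 0.0168]
orientation: [180.0, -0.0, -74.6]
ft_force: [-0.7, 0.7, -1.3]
width: 0.0488
gripper_force: 52.5
```

Call:
arm_command(linear=[[0,0,0.3],[0,0,0.3],[0,0,0.2],[0,0,0]], twist=[[0,0,0],[0,0,0],[0,0,0],[0,0,0]], hand=[46,46,46,46])

```text
time_s: 21.6
eef_pos: [0.4849, 0.0132, 0.0168]
orientation: [-180.0, -0.0, -74.5]
ft_force: [-4.8, 0.3, 11.4]
width: 0.0494
gripper_force: 54.1
```

Call:
arm_command(linear=[[0,0,-0.5],[0,0,-0.2],[0,0,0],[0,0,0],[0,0,-2],[0,0,-8],[0,0,-20],[0,0,-30],[0,0,-35],[0,0,-35],[0,0,-25],[0,0,-15],[0,0,-5],[0,0,0]], twist=[[0,0,0],[0,0,0],[0,0,0],[0,0,0],[0,0,0],[0,0,0],[0,0,0],[0,0,4],[0,0,8],[0,0,9],[0,0,9],[0,0,8],[0,0,5],[0,0,0]], hand=[48.5,50,53,58,64,72,80,85,85,85,85,85,85,85])

```text
time_s: 23.35
eef_pos: [0.4851, 0.0133, 0.1927]
orientation: [-179.9, 0.1, -117.5]
ft_force: [0.2, -0.3, -0.4]
width: 0.0852
gripper_force: 0.0
```

```bash
python3 - <<'E'
from h import *
im=blocks(.484,.0134,(.044,.009),.06); cv2.imwrite("pics/w4.png",im[:,:,::-1]); goal(649,156,190,-117.6)
E
```

```text
0.044 2337 [0.0423 0.0437 0.0448] [485.3  12.2] [49.9 50.1] 15.4
0.009 2085 [0.003  0.0057 0.01  ] [482.6   3. ] [86.6 98.4] 15.8
from [484.9  13.2 192.1] [-1.7998e+02  4.0000e-02 -1.1745e+02] shift [-202.4  -79.8    2.3] twist [-0.02  0.04  0.15] t 23.4
```

View pics/w4.png

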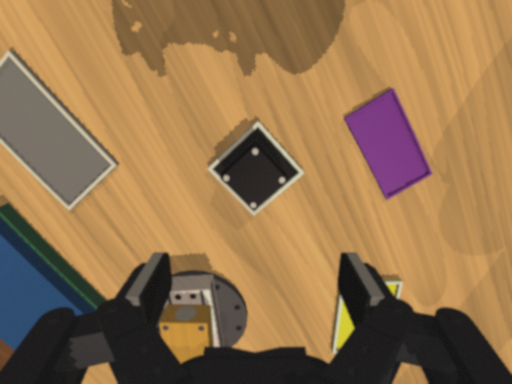

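The motor sits flat in the black tray at (255,170), with its top at 44 mm. Next is the gearbox.

Call:
arm_command(linear=[[-10,-4,0],[-25,-10,0],[-35,-14,0],[-37,-14,0],[-37,-14,0],[-33,-13,0],[-18,-8,0],[-7.5,-3,0],[0,0,0]], twist=[[0,0,0],[0,0,0],[0,0,0],[0,0,0],[0,0,0],[0,0,0],[0,0,0],[0,0,0],[0,0,0]], hand=[85,85,85,85,85,85,85,85,85])

```text
time_s: 24.52
eef_pos: [0.6495, 0.1559, 0.1909]
orientation: [180.0, -0.1, -117.5]
ft_force: [-0.5, 0.2, 0.2]
width: 0.0852
gripper_force: 0.0
```

```bash
python3 - <<'E'
from h import *
blocks(.649,.157,(.044,.076)); goal(649,156,54,-117.1)
tray("yellow",445.4,271.1,75)
E
```

```text
0.044 1831 [0.0426 0.0439 0.0453] [647.7 158.2] [135.6  60.3] 67.3
0.076 5949 [0.0746 0.0758 0.0769] [649.1 156.3] [95.3 54.1] 62.5
from [649.1 155.6 191.2] [ 1.7996e+02 -4.0000e-02 -1.1754e+02] shift [ -0.4   0.3 137.2] twist [ 0.04 -0.04 -0.44] t 24.6
yellow [440.9 266.5] [95.7 65.8] 62.6
```

Call:
arm_command(linear=[[0,0,10],[0,0,25],[0,0,30],[0,0,30],[0,0,22],[0,0,13],[0,0,7],[0,0,0],[0,0,0],[0,0,0],[0,0,0],[0,0,0],[0,0,0]], twist=[[0,0,0],[0,0,0],[0,0,0],[0,0,0],[0,0,0],[0,0,0],[0,0,0],[0,0,0],[0,0,0],[0,0,0],[0,0,0],[0,0,0],[0,0,0]], hand=[85,85,85,85,85,85,85,72,60,55,52,50,50], newtons=60)

```text
time_s: 26.25
eef_pos: [0.6497, 0.1561, 0.0559]
orientation: [-180.0, 0.1, -117.5]
ft_force: [-4.0, 1.0, 5.4]
width: 0.053
gripper_force: 62.1
```

Call:
arm_command(linear=[[0,0,0],[0,0,-2],[0,0,-8],[0,0,-15],[0,0,-20],[0,0,-20],[0,0,-8],[0,0,0]], twist=[[0,0,0],[0,0,0],[0,0,0],[0,0,0],[0,0,0],[0,0,0],[0,0,0],[0,0,0]], hand=[50,50,50,50,50,50,50,50])

```text
time_s: 27.25
eef_pos: [0.6498, 0.1559, 0.1285]
orientation: [-180.0, 0.1, -117.6]
ft_force: [-0.3, -0.2, -5.2]
width: 0.0527
gripper_force: 63.9
```

```bash
python3 - <<'E'
from h import *
goal(445.4,271.1,127,-117.7)
E
```

```text
from [649.8 155.9 128.5] [-1.7996e+02  7.0000e-02 -1.1757e+02] shift [ -7.5 234.5   1.3] twist [-0.04  0.07  0.13] t 27.2
```

Call:
arm_command(linear=[[0,8,0],[-1,18,0],[-1,28,0],[-1,34,0],[-1,34,0],[-1,34,0],[-1,30,0],[-1,26,0],[0,15,0],[0,7.5,0],[0,0,0],[0,0,0]], twist=[[0,0,0],[0,0,0],[0,0,0],[0,0,0],[0,0,0],[0,0,0],[0,0,0],[0,0,0],[0,0,0],[0,0,0],[0,0,0],[0,0,0]], hand=[50,50,50,50,50,50,50,50,50,50,50,50])

```text
time_s: 28.75
eef_pos: [0.4453, 0.2703, 0.1276]
orientation: [-180.0, -0.0, -117.6]
ft_force: [0.5, 0.1, -4.9]
width: 0.0526
gripper_force: 64.1
```

```bash
python3 - <<'E'
from h import *
im,d=imaging.camera("wrist"); cv2.imwrite("pics/w5.png",im[:,:,::-1]); goal(445.4,271.1,16.5,-117.7)
E
```

```text
from [445.4 270.2 127.6] [-1.7999e+02 -1.0000e-02 -1.1760e+02] shift [ -0.9   0.4 111.1] twist [-0.01 -0.01  0.1 ] t 28.8
```

View pics/w5.png

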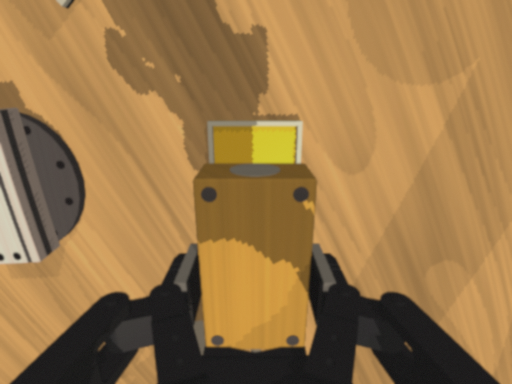

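The gearbox is held square over the yellow tray, whose far rim corners show at (208,122) and (302,122). I'll check its tilt and those corners.

```bash
cat >> h.py <<'E'
def corners(px,half):
    w=plane("wrist",px,.009)[:,:2]*1e3; e=w[1]-w[0]; L=np.hypot(*e); n=np.array([-e[1],e[0]])/L
    print("rim",L.round(1),np.degrees(np.arctan2(e[1],e[0])).round(1),w.mean(0)-half*n)
def tilt(box):
    im,d=imaging.camera("wrist"); P=cloud("wrist",d); a,b,c,e=box; q=P[b:e,a:c].reshape(-1,3); A=np.c_[q[:,:2],np.ones(len(q))]
    s=np.linalg.lstsq(A,q[:,2],rcond=None)[0]; print("slope deg",np.degrees(s[:2]).round(2),"z",q[:,2].mean().round(4))
E
python3 - <<'E'
from h import *
corners([[208,122],[302,122]],62); tilt((215,205,295,325))
E
```

```text
rim 80.8 152.4 [446.04322631 272.60902775]
slope deg [-2.79 -5.21] z 0.148
```

The gearbox has sagged about 6° about the closing axis. I'll level it by turning the tool about its y.

Call:
arm_command(linear=[[0,0,0],[0,0,0],[0,0,0],[0,0,0],[0,0,0]], twist=[[0,-1.5,0],[0,-2,0],[0,-2,0],[0,-0.4,0],[0,0,0]], hand=[50,50,50,50,50], newtons=90)

```text
time_s: 29.48
eef_pos: [0.4449, 0.2703, 0.128]
orientation: [-180.0, 5.9, -117.6]
ft_force: [0.2, 0.4, -5.1]
width: 0.0521
gripper_force: 94.8
```

```bash
python3 - <<'E'
from h import *
tilt((215,205,295,325)); s=bot.read_state(); z=.148
im=blocks(s["eef_pos"][0],s["eef_pos"][1],(.148,),.07); goal(445.6,272,16.5,-117.7)
R=Ro.from_euler("xyz",s["orientation"],degrees=True); print(R.inv().apply([0,0,-1]).round(4))
cv2.imwrite("pics/w6.png",im[:,:,::-1])
E
```

```text
slope deg [0.07 0.22] z 0.1474
0.148 19864 [0.1427 0.1466 0.1518] [443.7 268.2] [95.4 79.2] 61.7
from [445.1 270.6 127.8] [-179.99    5.91 -117.55] shift [ 10.    0.2 110.9] twist [-0.    5.91  0.15] t 29.6
[1.030e-01 1.000e-04 9.947e-01]
```

View pics/w6.png

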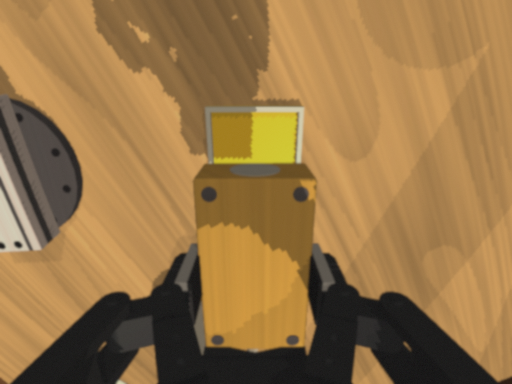

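Now level. The part centre needs about −4 mm along tool x. Descend along the world vertical, which is (0.103, 0, 0.995) in tool axes.

Call:
arm_command(linear=[[-3.2,0,8],[-1,0,8],[2,0,20],[2.1,0,20],[2.1,0,20],[1.6,0,15],[1.2,0,10],[0.5,0,4],[0.2,0,1.7],[0.1,0,1],[0,0,0],[0,0,0]], twist=[[0,0,0],[0,0,0],[0,0,0],[0,0,0],[0,0,0],[0,0,0],[0,0,0],[0,0,0],[0,0,0],[0,0,0],[0,0,0],[0,0,0]], hand=[50,50,50,50,50,50,50,50,50,50,50,50])

```text
time_s: 31.08
eef_pos: [0.4477, 0.2756, 0.0206]
orientation: [-180.0, 6.0, -117.6]
ft_force: [-1.7, -0.3, 0.1]
width: 0.0521
gripper_force: 95.4
```

```bash
python3 - <<'E'
from h import *
tilt((215,205,295,325)); goal(445.6,272,16.5,-117.7)
E
```

```text
slope deg [-0.47 -0.87] z 0.0402
from [447.7 275.7  20.5] [-179.98    5.96 -117.55] shift [4.6 0.2 3.6] twist [-0.01  5.96  0.15] t 31.1
```

```bash
python3 - <<'E'
from h import *
s=bot.read_state(); print(s["ft_force"],s["moment"])
im=blocks(.446,.273,(.040,.016),.075); cv2.imwrite("pics/w7.png",im[:,:,::-1])
im,d=imaging.camera("side"); cv2.imwrite("pics/s7.png",cv2.resize(im[250:330,110:220,::-1],(770,560)))
E
```

```text
[-0.47458995  0.45466041  0.59221986] [-0.46183022  0.76269538  0.02210301]
0.04 19858 [0.0355 0.0393 0.0442] [446.4 273.6] [95.5 79.2] 62.8
0.016 1988 [0.0091 0.0096 0.0213] [445.4 271.2] [123.4  82.2] 62.6
```

View pics/w7.png

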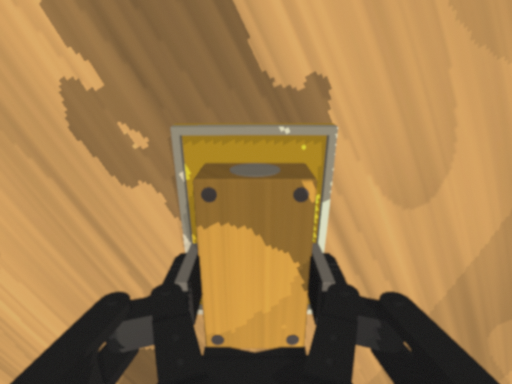

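View pics/s7.png

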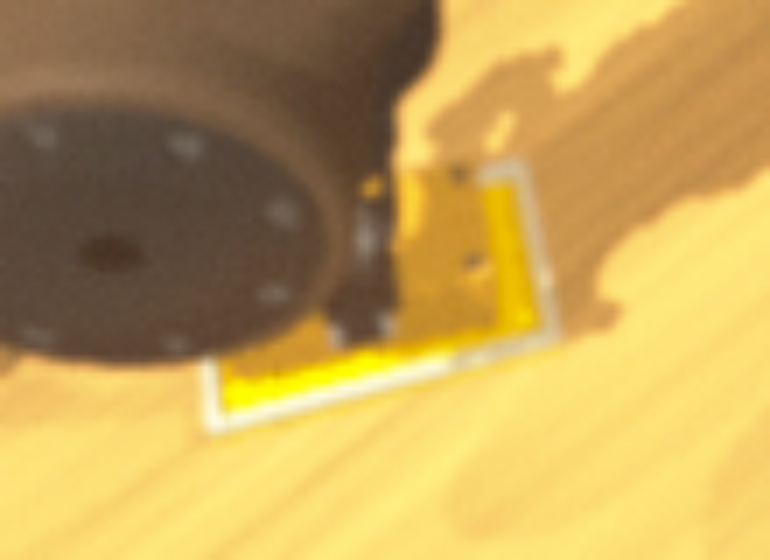

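The part is inside the recess outline. The tray rim is centred at (445.4, 271.2) and the part at (446.4, 273.6). The support force appeared earlier than expected, so I'll raise 2 mm and read again.

Call:
arm_command(linear=[[-0.2,0,-2],[0,0,0],[0,0,0]], twist=[[0,0,0],[0,0,0],[0,0,0]], hand=[50,50,50])

```text
time_s: 31.6
eef_pos: [0.4473, 0.2751, 0.0218]
orientation: [180.0, 5.9, -117.6]
ft_force: [-0.0, -0.6, -5.7]
width: 0.0521
gripper_force: 95.0
```

```bash
python3 - <<'E'
from h import *
s=bot.read_state(); print(s["ft_force"],s["moment"]); tilt((215,205,295,325))
im,d=imaging.camera("wrist"); P=cloud("wrist",d)
for r in range(170,345,10):
    q=P[r-1:r+2,235:275].reshape(-1,3).mean(0); print(r,(q*1e3).round(1))
print((P[175:335:20,[205,305]]*1e3).round(1)[...,2])
E
```

```text
[-0.03882015 -0.603254   -5.72493845] [-0.41618536  0.20562618 -0.01336608]
slope deg [0.11 0.16] z 0.0413
170 [424.3 231.4  25.5]
180 [424.4 231.6  37.4]
190 [426.6 235.9  36.9]
200 [428.5 239.6  38.4]
210 [430.7 243.6  39. ]
220 [433.1 248.4  38.4]
230 [435.4 252.7  38.9]
240 [437.7 257.2  39.5]
250 [439.9 261.2  41. ]
260 [442.6 266.5  40.6]
270 [445.1 271.4  41.1]
280 [447.7 276.3  41.7]
290 [450.4 281.4  42.4]
300 [453.2 286.8  42.9]
310 [455.7 291.4  44.5]
320 [459.  297.9  44.2]
330 [462.1 303.8  44.9]
340 [465.2 309.9  45.6]
[[31.7 31.4]
 [37.3 37.7]
 [37.7 37.7]
 [38.7 39.4]
 [40.2 40.5]
 [41.6 41.2]
 [42.6 43.2]
 [44.  45.3]]
```

The row profile shows a real tilt of +5.6° with the near-robot end low. My `tilt` function included zero-depth pixels, so the "levelling" was wrong. I'll raise, undo it, and fix the function.

Call:
arm_command(linear=[[-0.5,0,-5],[-1,0,-10],[0,0,0],[0,0,0],[0,0,0],[0,0,0],[0,0,0]], twist=[[0,0,0],[0,0,0],[0,1.5,0],[0,2,0],[0,1.7,0],[0,0.7,0],[0,0,0]], hand=[50,50,50,50,50,50,50])

```text
time_s: 32.58
eef_pos: [0.4474, 0.2754, 0.0368]
orientation: [180.0, -0.0, -117.6]
ft_force: [0.2, 0.1, -5.4]
width: 0.0515
gripper_force: 94.8
```

```bash
sed -i 's/q=P\[b:e,a:c\].reshape(-1,3)/q=P[b:e,a:c][d[b:e,a:c]>0]; q=q[abs(q[:,2]-np.median(q[:,2]))<.012]/' h.py
python3 - <<'E'
from h import *
tilt((215,205,295,325)); s=bot.read_state()
blocks(s["eef_pos"][0],s["eef_pos"][1],(s["eef_pos"][2]+.0195,),.07); goal(445.4,271.2,16.5,-117.6)
E
```

```text
slope deg [0.02 0.05] z 0.0566
0.05636364908338694 20226 [0.0554 0.0566 0.0577] [446.5 274.5] [95.8 79.6] 62.7
from [447.2 275.1  36.9] [ 1.7999e+02 -1.0000e-02 -1.1757e+02] shift [ 4.3 -0.2 20.4] twist [ 0.01 -0.01  0.03] t 32.7
```

Level now, with the top at 56.6 mm. Shift 3.5 mm in tool x and lower about 20.5 mm.

Call:
arm_command(linear=[[2,0,3],[1.5,0,6],[0,0,6],[0,0,3],[0,0,1],[0,0,0.7],[0,0,0]], twist=[[0,0,0],[0,0,0],[0,0,0],[0,0,0],[0,0,0],[0,0,0],[0,0,0]], hand=[50,50,50,50,50,50,50])

```text
time_s: 33.55
eef_pos: [0.4459, 0.2723, 0.0175]
orientation: [-180.0, 0.0, -117.6]
ft_force: [-0.9, 0.6, -4.5]
width: 0.0521
gripper_force: 94.8
```

Call:
arm_command(linear=[[0,0,0.3],[0,0,0.3],[0,0,0]], twist=[[0,0,0],[0,0,0],[0,0,0]], hand=[50,50,50], newtons=60)

```text
time_s: 33.92
eef_pos: [0.4458, 0.2722, 0.0168]
orientation: [180.0, 0.0, -117.6]
ft_force: [0.2, -0.3, -5.0]
width: 0.0519
gripper_force: 94.8
```

Call:
arm_command(linear=[[0,0,0.3],[0,0,0.3],[0,0,0.2],[0,0,0]], twist=[[0,0,0],[0,0,0],[0,0,0],[0,0,0]], hand=[50,50,50,50])

```text
time_s: 34.42
eef_pos: [0.4458, 0.2722, 0.0161]
orientation: [-180.0, 0.0, -117.6]
ft_force: [-1.1, -0.2, -2.0]
width: 0.0521
gripper_force: 95.3
```

Call:
arm_command(linear=[[0,0,0.2],[0,0,0],[0,0,-0.2],[0,0,-0.2],[0,0,0],[0,0,0],[0,0,-2],[0,0,-8],[0,0,-20],[0,0,-30],[0,0,-35],[0,0,-35],[0,0,-25],[0,0,-15],[0,0,-5],[0,0,0]], twist=[[0,0,0],[0,0,0],[0,0,0],[0,0,0],[0,0,0],[0,0,0],[0,0,0],[0,0,0],[0,0,0],[0,0,0],[0,0,0],[0,0,0],[0,0,0],[0,0,0],[0,0,0],[0,0,0]], hand=[50,50,52.5,54,56,60,66,74,82,85,85,85,85,85,85,85])

```text
time_s: 36.42
eef_pos: [0.4456, 0.272, 0.1907]
orientation: [180.0, -0.0, -117.6]
ft_force: [-0.6, 0.5, 0.0]
width: 0.0849
gripper_force: 0.0
```

```bash
python3 - <<'E'
from h import *
im=blocks(.4455,.2715,(.036,.009),.08); goal(647.7,158.2,190,-112.7)
E
```

```text
0.036 4607 [0.0346 0.0358 0.037 ] [445.5 272. ] [94.6 54. ] 62.4
0.009 3180 [0.0029 0.0046 0.0097] [451.1 265.3] [142.1 131.3] 44.1
from [445.4 271.8 190.3] [ 1.7997e+02 -8.0000e-02 -1.1757e+02] shift [ 7.100e+00 -2.319e+02  2.000e-01] twist [ 0.03 -0.07 -4.87] t 36.5
```

The gearbox is flat with its top at 36 mm and centred. Now the slide.

Call:
arm_command(linear=[[0,-10,0],[1,-25,0],[1,-35,0],[1,-38,0],[1,-38,0],[1,-35,0],[1,-27,0],[1,-16,0],[0,-8,0],[0,0,0]], twist=[[0,0,0],[0,0,0],[0,0,0],[0,0,0],[0,0,0],[0,0,0],[0,0,0],[0,0,-2.4],[0,0,-2.5],[0,0,0]], hand=[85,85,85,85,85,85,85,85,85,85])

```text
time_s: 37.72
eef_pos: [0.6488, 0.1579, 0.1897]
orientation: [179.9, -0.1, -112.7]
ft_force: [0.6, 0.7, 0.4]
width: 0.0849
gripper_force: 0.0
```

```bash
python3 - <<'E'
from h import *
blocks(.648,.158,(.044,.012)); goal(647.7,158.2,24,-112.7); tray("grey",681,-139,100,cam="top")
E
```

```text
0.044 7678 [0.0427 0.0439 0.045 ] [647.7 157.8] [135.1  60.5] 67.2
0.012 4996 [0.0107 0.0119 0.0132] [649.4 153.2] [130.6 139.3] 70.9
from [648.4 158.3 190.1] [ 1.7994e+02 -7.0000e-02 -1.1276e+02] shift [1.000e-01 5.000e-01 1.661e+02] twist [ 0.06 -0.07 -0.06] t 37.8
grey [ 681.1 -138.6] [ 85.8 162. ] 12.0
```

Call:
arm_command(linear=[[0.3,0.5,10],[0,0,25],[0,0,30],[0,0,35],[0,0,30],[0,0,20],[0,0,11],[0,0,5],[0,0,0],[0,0,0],[0,0,0],[0,0,0],[0,0,0]], twist=[[0,0,0],[0,0,0],[0,0,0],[0,0,0],[0,0,0],[0,0,0],[0,0,0],[0,0,0],[0,0,0],[0,0,0],[0,0,0],[0,0,0],[0,0,0]], hand=[85,85,85,85,85,85,85,85,75,66,60,56,56], newtons=90)

```text
time_s: 39.45
eef_pos: [0.6482, 0.159, 0.0267]
orientation: [-179.9, 0.1, -112.6]
ft_force: [-3.0, -0.1, 7.9]
width: 0.0577
gripper_force: 95.1
```

Call:
arm_command(linear=[[0,0,0],[0,0,-2],[0,0,-8],[0,0,-15],[0,0,-20],[0,0,-20],[0,0,-20],[0,0,-15],[0,0,-5],[0,0,0]], twist=[[0,0,0],[0,0,0],[0,0,0],[0,0,0],[0,0,0],[0,0,0],[0,0,0],[0,0,0],[0,0,0],[0,0,0]], hand=[56,56,56,56,56,56,56,56,56,56])

```text
time_s: 40.7
eef_pos: [0.6477, 0.1588, 0.1302]
orientation: [180.0, 0.0, -112.7]
ft_force: [0.6, 0.2, -4.4]
width: 0.058
gripper_force: 95.4
```

```bash
python3 - <<'E'
from h import *
tilt((215,205,295,325)); goal(681.1,-138.7,129,-78.2)
E
```

```text
slope deg [-0.03  0.1 ] z 0.1467
from [647.5 158.7 129.7] [ 1.7996e+02 -2.0000e-02 -1.1267e+02] shift [ 261.5 -145.7    0.7] twist [ 4.000e-02 -1.000e-02 -3.447e+01] t 40.8
```

Call:
arm_command(linear=[[8,-4.5,0],[18,-10,0],[26,-14.5,0],[32,-18,0],[32,-18,0],[32,-18,0],[32,-18,0],[30,-16.5,0],[26,-14.5,0],[17,-9,0],[8.5,-4.7,0],[0,0,0],[0,0,0],[0,0,0],[0,0,0],[0,0,0],[0,0,0],[0,0,0],[0,0,0]], twist=[[0,0,0],[0,0,0],[0,0,0],[0,0,0],[0,0,0],[0,0,0],[0,0,0],[0,0,0],[0,0,0],[0,0,0],[0,0,0],[0,0,-3],[0,0,-6],[0,0,-7],[0,0,-7],[0,0,-6],[0,0,-4],[0,0,-1.4],[0,0,0]], hand=[56,56,56,56,56,56,56,56,56,56,56,56,56,56,56,56,56,56,56])

```text
time_s: 43.12
eef_pos: [0.6815, -0.1383, 0.1302]
orientation: [180.0, 0.0, -78.3]
ft_force: [0.0, 0.4, -4.8]
width: 0.0578
gripper_force: 95.3
```

```bash
python3 - <<'E'
from h import *
s=bot.read_state(); p=s["eef_pos"]
tilt((215,205,295,325)); im=blocks(p[0],p[1],(p[2]+.017,),.09); cv2.imwrite("pics/w8.png",im[:,:,::-1]); goal(681.1,-138.7,20,-78.2)
E
```

```text
slope deg [0.04 0.09] z 0.1472
0.14715896221724056 28497 [0.1462 0.1472 0.1483] [ 683.4 -145.3] [ 84.9 124.1] 11.1
from [ 681.5 -138.5  130.2] [-180.      0.    -78.31] shift [1.000e-01 5.000e-01 1.102e+02] twist [-0.    0.   -0.11] t 43.2
```

View pics/w8.png

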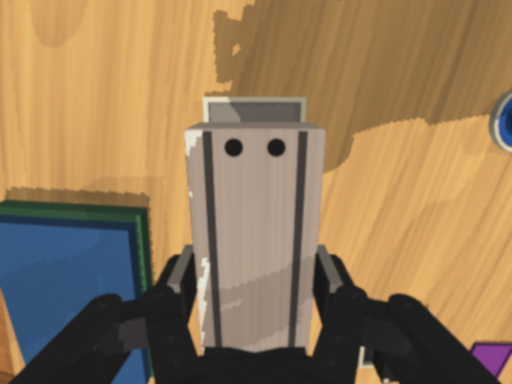

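The slide is level and square at (255,240). The grey tray's far rim corners show at (204,98) and (305,98).

```bash
python3 - <<'E'
from h import *
corners([[204,98],[305,98]],82); print(plane("wrist",[[256,127]],.147)*1e3)
E
```

```text
rim 85.8 -168.3 [ 681.50643316 -135.92209422]
[[ 695.28835549 -206.27609888  147.        ]]
```

Call:
arm_command(linear=[[-1,0,8],[0,0,20],[0,0,25],[0,0,22],[0,0,16],[0,0,9],[0,0,5],[0,0,3],[0,0,1.2],[0,0,0.6],[0,0,0]], twist=[[0,0,0],[0,0,0],[0,0,0],[0,0,0],[0,0,0],[0,0,0],[0,0,0],[0,0,0],[0,0,0],[0,0,0],[0,0,0]], hand=[56,56,56,56,56,56,56,56,56,56,56])

```text
time_s: 44.6
eef_pos: [0.6815, -0.1376, 0.0207]
orientation: [-180.0, -0.0, -78.3]
ft_force: [-0.2, 0.0, -5.0]
width: 0.058
gripper_force: 95.3
```

Call:
arm_command(linear=[[0,0,0.3],[0,0,0.3],[0,0,0.3],[0,0,0]], twist=[[0,0,0],[0,0,0],[0,0,0],[0,0,0]], hand=[56,56,56,56])

```text
time_s: 45.1
eef_pos: [0.6813, -0.1376, 0.0194]
orientation: [180.0, 0.0, -78.3]
ft_force: [-0.1, 0.3, -4.8]
width: 0.0577
gripper_force: 95.3
```

Call:
arm_command(linear=[[0,0,0.3],[0,0,0.3],[0,0,0.2],[0,0,0]], twist=[[0,0,0],[0,0,0],[0,0,0],[0,0,0]], hand=[56,56,56,56])

```text
time_s: 45.6
eef_pos: [0.6813, -0.1377, 0.0188]
orientation: [-180.0, -0.0, -78.3]
ft_force: [-0.0, 0.3, -3.1]
width: 0.0576
gripper_force: 95.6
```

Call:
arm_command(linear=[[0,0,0.3],[0,0,0],[0,0,-0.3],[0,0,-0.2],[0,0,0],[0,0,0],[0,0,-2],[0,0,-8],[0,0,-20],[0,0,-30],[0,0,-40],[0,0,-40],[0,0,-35],[0,0,-20],[0,0,-8],[0,0,0]], twist=[[0,0,0],[0,0,0],[0,0,0],[0,0,0],[0,0,0],[0,0,0],[0,0,0],[0,0,0],[0,0,0],[0,0,0],[0,0,0],[0,0,0],[0,0,0],[0,0,0],[0,0,0],[0,0,0]], hand=[56,56,58.5,60,62,65,70,74,78,80,80,80,80,80,80,80])

```text
time_s: 47.6
eef_pos: [0.6814, -0.1376, 0.2227]
orientation: [-179.9, -0.0, -78.3]
ft_force: [-0.8, 0.4, -1.2]
width: 0.0801
gripper_force: 0.0
```

```bash
python3 - <<'E'
from h import *
blocks(.681,-.138,(.036,.009),.1)
im,d=imaging.camera("top"); cv2.imwrite("pics/top9.png",cv2.resize(im[80:270,60:420,::-1],(800,422)))
a=np.load("top0.npz")["im"].astype(int); D=abs(a-im).sum(2); print("mug diff",D[155:195,110:140].mean(),"driver diff",D[160:190,308:350].mean())
E
```

```text
0.036 6099 [0.0346 0.0358 0.0371] [ 682.  -138.6] [ 60.3 134.8] 11.8
0.009 3250 [0.0027 0.0045 0.0096] [ 684.8 -137.3] [172.3 185. ] 48.3
mug diff 22.129166666666666 driver diff 60.88095238095238
```

View pics/top9.png

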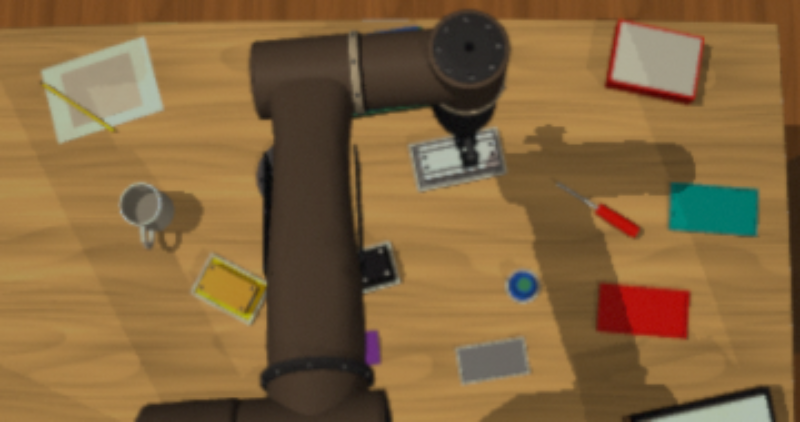

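The picture shows all four modules in their trays: slide (457,158), motor (378,267), gearbox (230,288) and lens (523,286). The mug and screwdriver are unmoved; only shadows changed. Handing in.

```bash
python3 -c "
from cell import bot
print(bot.close_job())"
```

```text
the job is handed in; nothing more can be done
None
```

All four modules sit flat and centred in their matching trays, placed in the order asked; the foot is bare, the mug and screwdriver look unmoved in the last top view, and the job was handed in at about 48 s.

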